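# Bring a specimen under the bench microscope and hold the slide there

## Task

Turn the light controller's dial to four dots so the specimen is lit, then pull the microscope's spring-loaded specimen slide out by its handle until the slide's pointer lines up with the pointed clamp on the rail, and keep it there: the slide springs back if let go, so finish still holding the handle. Do not disturb the loose things on the bench.

Things in the scene. Friction and masses are not known exactly. Their poses are not given: they have to be found in the camera images.
- controller: Grey light controller box fixed to the bench, 130 x 160 x 45 mm (x, y, z). Origin: centre of its underside. A black dial with vertical axis stands on its level top, 25 mm to -y of the middle; around its +x side are groups of 1 to 6 black dots, each with a tick: one dot at the +y end, six at the -y end. White keys and a display lie flat on the +y half.
- dial_grip (a point): Point on the dial's axis, 24 mm above the box's top (69 mm above the bench), a good height for the middle of the pads. The dial is a knurled black cylinder, 44 mm in diameter, 34 mm high (top 79 mm above the bench), with a white line on its top and side that points at the dots.
- light_dial (a joint): Angle of the dial (rad), growing clockwise seen from above. It clicks into a detent at each number n, at (n - 1) x 0.45: one dot 0, four dots 1.35, six dots 2.25. A click takes about 0.1 N m. In the box frame the white line points 1.125 rad anticlockwise of +x at value 0. Starts anywhere from one to three dots.
- stage: Black microscope stage fixed to the bench, 240 x 200 x 36 mm (x, y, z), an aluminium rail along each long side (rail tops 42 mm above the bench). Origin: centre of its underside. A column 103 mm to +x, 366 mm high, carries the microscope above the middle (lowest point 148 mm above the bench). The slide pulls out along the stage's -x.
- slide (a joint): Travel of the specimen slide (m): 0 fully in, where it starts, growing as it is pulled out along the stage's -x; end stop at 0.10, beyond the mark. A spring draws it back: 4 N at 0 plus 80 N/m, so 7 to 10 N at the mark. The slide is an aluminium plate 160 x 150 x 8 mm carrying a clear divided specimen tray.
- pull_handle: Steel pull handle on the slide's front. Origin: centre of its cross-bar, 46 mm above the bench, at home 190 mm from the stage's origin along its -x; axes as the stage's. Bar 12 x 88 x 14 mm (x, y, z), on two flat arms 8 mm wide at y = -40 and 40 mm; open between them, so fingers fit before and behind the bar from above. At home the stage's front is 64 mm behind the bar's back.
- slide_pointer (a point): Tip of the slide's own pointer: a flat dark steel point about 11 mm long, on the slide's -y edge, pointing to the stage's -y over the rail, 52 mm above the bench; axes as the stage's. Moves with the slide.
- mark_clamp: The mark: a steel clamp about 22 x 37 x 22 mm, fixed on the stage's -y rail, with a dark steel point towards +y. Origin: the tip of its point, 52 mm above the bench; axes as the stage's. The slide is at the mark when slide_pointer and this tip have the same x in the stage's frame; at home the tip lies 40 to 75 mm to the -x of slide_pointer.
- sample_tray: Bystander: loose open white divided tray 110 x 80 x 24 mm. Origin: centre of its underside.
- lens_cap: Bystander: loose black lens cap, 48 mm in diameter, 13 mm high. Origin: centre of its underside.
- screwdriver: Bystander: loose screwdriver, 160 mm long, lying on the bench.
- jar: Bystander: loose small glass jar with white cap, 40 mm in diameter, 50 mm high. Origin: centre of its underside.

How it is judged:
By the outcome, as a careful person would: the job done as asked, in the order asked, and still so for the second after the job is handed in, while the arm keeps its last pose, push and grip.
It also fails if it takes over 45 s, if anything falls off the work surface, if the arm or the gripper's body presses on something with over 40 N, if the wrist force passes 120 N, or if a joint passes its speed limit or range.

## Robot

A 7-joint arm with a two-finger parallel gripper is mounted at the origin on the work surface. World frame = base frame: x ahead of the robot, y to its left, z up, the work surface at z = 0. Lengths are in m, angles in rad, forces in N, time in s.
With the tool pointing down it reaches from about 0.425 to 0.875 m from the base axis. Payload 4.7 kg.
Tool frame: the origin (TCP) lies at the very end of the fingers, on their centre line; the grasp point (between the pads) lies robot.grasp_offset behind it (robot.grasp_offset is the distance from the TCP to the grasp point, in m); z points along the fingers, y is the line along which they close (so a half turn about z gives the same grasp; the last joint's range is limited). The gripper opens to 87 mm and grips with 3 to 60 N. Pads are 19 mm wide; open, the fingers measure 117 mm over their backs; the gripper's body (75 mm by 190 mm) begins 51 mm behind the grasp point.
Start: joints at [-1.276, 0.321, -0.07, 1.45, 0.023, 1.371, -0.057], TCP at [0.18, 0.625, 0.223] pointing down, gripper open.
Joint ranges: [-2.86, 2.86], [-0.3, 2.09], [-1.38, 1.24], [0.06, 2.45], [-1.56, 4.7], [0.09, 2.05], [-2.69, 2.69]. Speed limits (rad/s): [2.57, 2.57, 3.14, 3.14, 3.14, 3.14, 3.14].

## Interface

Orientations are given as a rotation vector (axis times angle).
In Python, from plant import robot gives the robot as it stands.
- The arm moves only by the tool step_arm, never from a script. Its argument "moves" is a list of rows, each a list of 2 entries, a list of its own where there are three numbers: the shift along the tool's x, y, z in mm, then the turn about the tool's z in degrees. A call has 1 to 10 rows; each row is the pose to reach, as a shift and turn from the pose commanded when the call began, along the tool's axes at that moment; what a row does not reach only later rows make up. A row lasts 1/12 s, in which the tool goes at most 41.7 mm and 7.16 degrees, less where a joint would pass 70% of its speed; a pose out of reach is approached as far as the arm can. A call with a gripper value outside its range is refused whole. "grip" is the gripper's target within -1 to 1 (fully open at 1, half-way at 0, shut at -1), set as the call begins (left out, the last holds). The fingers move at their own pace and stop on an object; "squeeze" is the grip in N (left out, the last holds). Time passes only in rows, so rows that repeat a pose let the fingers close. It gives the time, the measured TCP pose, the force, the opening and the grip force at its end, in the units of the state.
- robot.get_obs(): the state, without advancing time (a new reading comes with each control period).
- robot.camera(name): name is "scene" or "top" or "wrist"; returns a dict with "image" (480x640x3 uint8, blue, green, red), "K" (3x3 intrinsics, pixels), "position" and "orientation" of the camera in the world. Camera axes: x right, y up, looking along -z (the intrinsics and any distortion apply to the point x, -y, -z); pixel columns grow to the right and rows downward; lengths in m; the calibration is good to about 2 mm. A picture is of the moment at which its call begins. There is no depth.
- robot.close_job(): hands the job in; it is judged then, once.
The state is a dict: "time_s": time; "joint_positions": joint angles; "joint_velocities": joint speeds; "joint_torque": joint torques, N m; "eef_pos": TCP position; "tcp_rot": TCP orientation; "ft_force": force on the tool from outside, world axes, zero at the start; "torque": the same for the moment, N m; "width": finger opening in m; "gripper_force": force on a finger pad.
Only numpy, scipy, OpenCV 4.12 (cv2) and the standard library are available. Lean on these libraries where they do the work, as an engineer would, in place of code of your own. Each camera call takes 0.05 s, during which the arm holds its last target. There are 200 camera calls.

## Working session

There is one attempt and no reset: what is moved stays moved. The work goes in short steps, Python scripts to look and compute and a tool call to move; the robot and the scene stay as the last step left them, time stands still between calls to the robot, and variables do not carry over. Pictures are saved under pics/ and viewed, at most 10 in all, crops included, and the job is handed in when it is done.

Besides the shell and the picture viewer there is one more tool, called after "Emit:" in YAML: its name, and indented under it one key for each argument. step_arm: Moves the arm, as the interface text tells. Its arguments: {"type":"object","properties":{"moves":{"type":"array"},"grip":{"type":"number"},"squeeze":{"type":"number"}},"required":["moves"]}

```bash
mkdir -p pics; ls
cat > h.py <<'E'
import numpy as np, cv2
from scipy.spatial.transform import Rotation as R
from plant import robot
def rot(o):
    o=np.array(o,float)
    return o if o.shape==(3,3) else (R.from_quat(o).as_matrix() if o.size==4 else R.from_rotvec(o).as_matrix())
def ray(c,u,v):
    K=np.array(c["K"]); d=np.linalg.inv(K)@[u,v,1]
    return rot(c["orientation"])@[d[0],-d[1],-d[2]]
def onplane(c,u,v,z):
    p=np.array(c["position"]); d=ray(c,u,v); return p+d*(z-p[2])/d[2]
def proj(c,P):
    q=rot(c["orientation"]).T@(np.array(P)-c["position"]); q=np.array(c["K"])@[q[0],-q[1],-q[2]]; return q[:2]/q[2]
E
python3 - <<'E'
from h import *
o=robot.get_obs(); print(o, robot.grasp_offset)
for n in("scene","top"):
    c=robot.camera(n); print(n,{k:v for k,v in c.items() if k!="image"})
    cv2.imwrite(f"pics/{n}0.png",c["image"])
E
```

```text
pics
{'time_s': 0.0, 'joint_positions': array([-1.27588698,  0.32181869, -0.07006124,  1.45164662,  0.02260192,
        1.37080102, -0.05690352]), 'joint_velocities': array([-1.37993003e-03, -1.10724844e-03,  7.09152509e-05, -5.70190801e-04,
        2.92961030e-04, -9.61647978e-05, -9.48143128e-04]), 'joint_torque': array([-6.06041613e-04, -4.91300261e+01, -4.04407466e-01, -3.12524629e+01,
       -6.38546515e-02,  4.41243604e-02,  2.04380799e-04]), 'eef_pos': array([0.18004905, 0.62400115, 0.22147837]), 'tcp_rot': array([-4.39617146e-01, -3.11052072e+00,  2.95383473e-03]), 'ft_force': array([ 0.08935928,  0.23993719, -0.76808125]), 'torque': array([ 0.06565759,  0.01650755, -0.05545272]), 'gripper_force': 0.0, 'width': 0.08693585924181362} 0.0187
scene {'K': array([[597.25169774,   0.        , 321.9280093 ],
       [  0.        , 597.25169774, 231.1246139 ],
       [  0.        ,   0.        ,   1.        ]]), 'position': array([ 1.03667173, -0.88671913,  0.69281878]), 'orientation': array([0.97661686, 0.26020989, 0.43949462])}
top {'K': array([[546.61243545,   0.        , 323.95318222],
       [  0.        , 546.61243545, 242.29677045],
       [  0.        ,   0.        ,   1.        ]]), 'position': array([ 0.44932628, -0.04426007,  1.07645271]), 'orientation': array([ 0.11205989, -0.09359089, -1.55689369])}
```

View pics/top0.png

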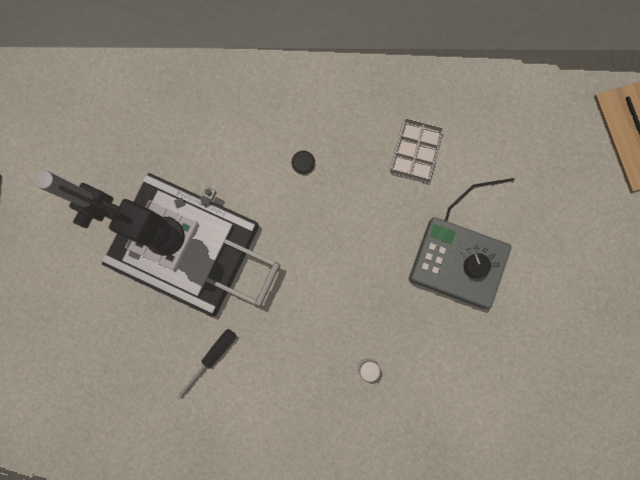

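View pics/scene0.png

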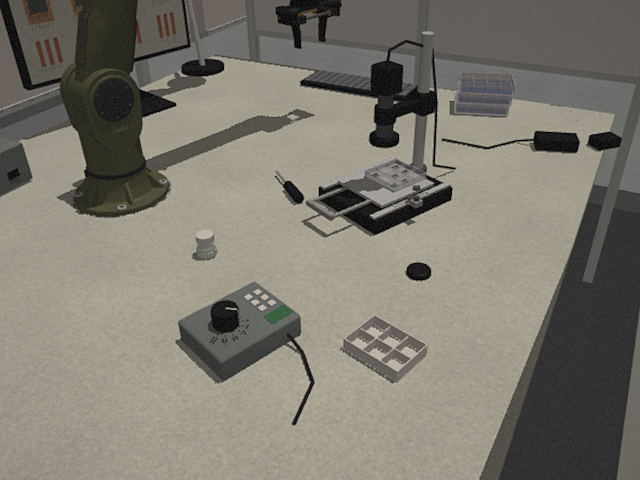

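The top view shows the box at about (462,264), its dial at (477,265), the handle bar at about (268,284), the clamp tip at (208,200) and the slide pointer at (181,203). The scene view agrees with this layout. Next I'll take measurements.

```bash
cat > m.py <<'E'
from h import *
c=robot.camera("top"); im=c["image"]
P=lambda u,v,z:np.round(onplane(c,u,v,z),4)
# dial: dark blob
g=im.max(2); m=(g<45).astype(np.uint8); m[:, :455]=0; m[:,500:]=0; m[:240]=0; m[295:]=0
n,l,s,ce=cv2.connectedComponentsWithStats(m); k=1+s[1:,4].argmax(); 
cs,_=cv2.findContours((l==k).astype(np.uint8),0,2); (u,v),r=cv2.minEnclosingCircle(max(cs,key=len)); print("dial",u,v,r,s[k],P(u,v,.07),"diam",2*r*(1.0)/546.6)
# white line on dial
w=((g>110)&(np.hypot(*(np.indices(g.shape)-np.array([v,u])[:,None,None]))<r)).astype(np.uint8)
ys,xs=np.nonzero(w); a=P(xs.mean(),ys.mean(),.079); print("line px",len(xs),xs.mean(),ys.mean(),a)
# corners of box by hand-seeded colour mask
b=im[285,440].astype(int); print(b)
m=(np.abs(im.astype(int)-b).max(2)<22).astype(np.uint8); m[:,:400]=0;m[:,520:]=0;m[:210]=0;m[320:]=0
m=cv2.morphologyEx(m,cv2.MORPH_CLOSE,np.ones((9,9)));m=cv2.morphologyEx(m,cv2.MORPH_OPEN,np.ones((9,9)))
cs,_=cv2.findContours(m,0,2); q=max(cs,key=cv2.contourArea); re=cv2.minAreaRect(q); bx=cv2.boxPoints(re); print(re)
W=np.array([P(*p,.045) for p in bx]); print(W, [np.linalg.norm(W[i]-W[i-1]) for i in range(4)])
big=np.hstack([cv2.resize(im[210:320,400:520],None,fx=3,fy=3,interpolation=2),cv2.resize(im[180:310,165:300],(405,330+60),interpolation=2)[:330]])
cv2.imwrite("pics/crop.png",big)
E
python3 m.py
```

```text
dial 474.0 266.5 11.236202239990234 [464 256  15  22  85] [ 0.54   -0.3084  0.07  ] diam 0.04111307076469167
line px 15 477.4 259.73333333333335 [ 0.5517 -0.3125  0.079 ]
[101 105 105]
((459.36492919921875, 264.496337890625), (88.5114517211914, 73.13301086425781), 19.983104705810547)
[[ 0.5083 -0.1852  0.045 ]
 [ 0.6401 -0.2339  0.045 ]
 [ 0.5835 -0.3904  0.045 ]
 [ 0.4538 -0.3397  0.045 ]] [np.float64(0.16383070530276064), np.float64(0.14050953704286412), np.float64(0.1664205816598416), np.float64(0.13925724397674977)]
```

View pics/crop.png

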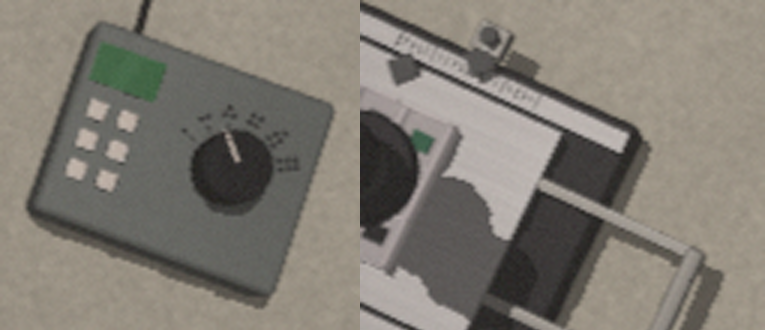

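```bash
cat > m2.py <<'E'
from h import *
c=robot.camera("top"); P=lambda u,v,z:np.round(onplane(c,u,v,z),4)
cr=lambda x,y:(165+(x-360)/3,180+y/3)
print("dialtop",P(400+231/3,210+164/3,.079),"line",P(400+240/3,210+160/3,.079),P(400+227/3,210+132/3,.079))
t=P(*cr(481,78),.052); sp=P(*cr(405,82),.052); print("clamp",t,"sp",sp, "rail far corner",P(*cr(630,140),.042))
print("bar corner",P(*cr(700,250),.053),"bar ends",P(277,265,.053),P(262,304,.053))
for n,u,v,z in(("cap",303,162,.013),("tray",416,152,.02),("jar",370,371,.05),("stage corners",260,222,.036),("sc",217,315,.036),("col",45,180,.366)): print(n,P(u,v,z))
o=robot.get_obs(); print(R.from_rotvec(o["tcp_rot"]).as_matrix().round(3))
E
python3 m2.py
```

```text
dialtop [ 0.5426 -0.3115  0.079 ] line [ 0.5451 -0.3171  0.079 ] [ 0.5622 -0.3096  0.079 ]
clamp [0.6519 0.1963 0.052 ] sp [0.6489 0.2447 0.052 ] rail far corner [0.6145 0.1015 0.042 ]
bar corner [0.5434 0.054  0.053 ] bar ends [0.5403 0.0564 0.053 ] [0.4671 0.0827 0.053 ]
cap [0.7512 0.0131 0.013 ]
tray [ 0.7717 -0.2118  0.02  ]
jar [ 0.3473 -0.1187  0.05  ]
stage corners [0.6247 0.0929 0.036 ]
sc [0.4457 0.1694 0.036 ]
col [0.6231 0.3392 0.366 ]
[[-0.961  0.277 -0.   ]
 [ 0.277  0.961 -0.001]
 [-0.    -0.001 -1.   ]]
```

Emit:
step_arm:
  moves:
    - [[0,0,-210],0]
    - [[0,0,-210],0]
    - [[0,0,-210],0]
    - [[0,0,-210],0]
    - [[0,0,-210],0]
    - [[-450,-415,-210],40]
    - [[-450,-415,-210],40]
    - [[-450,-415,-210],40]
    - [[-450,-415,-210],40]
    - [[-450,-415,-210],40]
  grip: 1

```text
time_s: 1.03
eef_pos: [0.2889, 0.4445, 0.4314]
tcp_rot: [-1.383, -2.821, -0.0]
ft_force: [-0.1, 0.9, 0.1]
width: 0.0871
gripper_force: 0.0
```

Emit:
step_arm:
  moves:
    - [[-400,-45,0],68]
    - [[-400,-45,0],68]
    - [[-400,-45,0],68]
    - [[-400,-45,0],68]
    - [[-400,-45,0],68]
    - [[-400,-45,0],68]
    - [[-400,-45,0],68]
    - [[-400,-45,0],68]
    - [[-400,-45,0],68]
    - [[-400,-45,0],68]

```text
time_s: 1.87
eef_pos: [0.5009, 0.099, 0.4317]
tcp_rot: [2.727, 1.558, 0.001]
ft_force: [-0.0, -0.4, -0.4]
width: 0.0871
gripper_force: 0.0
```

Emit:
step_arm:
  moves:
    - [[-332,244,0],0]
    - [[-332,244,0],0]
    - [[-332,244,0],0]
    - [[-332,244,0],0]
    - [[-332,244,200],0]
    - [[-332,244,240],0]
    - [[-332,244,240],0]
    - [[-332,244,240],0]
    - [[-332,244,240],0]
    - [[-332,244,240],0]

```text
time_s: 2.7
eef_pos: [0.5381, -0.2413, 0.2564]
tcp_rot: [2.719, 1.574, 0.002]
ft_force: [1.7, 0.1, 0.2]
width: 0.0864
gripper_force: 0.0
```

Emit:
step_arm:
  moves:
    - [[0,0,0],0]
    - [[0,0,0],0]

```text
time_s: 2.87
eef_pos: [0.5364, -0.2416, 0.2554]
tcp_rot: [-2.721, -1.566, 0.006]
ft_force: [0.5, 0.8, 0.6]
width: 0.0868
gripper_force: 0.0
```

```bash
cat > w.py <<'E'
from h import *; import sys
c=robot.camera("wrist"); cv2.imwrite("pics/%s.png"%sys.argv[1],c["image"]); o=robot.get_obs()
np.savez("pics/"+sys.argv[1],K=c["K"],position=c["position"],orientation=c["orientation"])
print(o["eef_pos"],o["tcp_rot"],c["position"])
print(proj(c,[.5426,-.3115,.079]))
E
python3 w.py w1
```

```text
[ 0.53791704 -0.2401415   0.25706897] [-2.71943301e+00 -1.57089808e+00  1.36374888e-03] [ 0.57464119 -0.17653557  0.41642451]
[361.30053779 268.38089666]
```

View pics/w1.png

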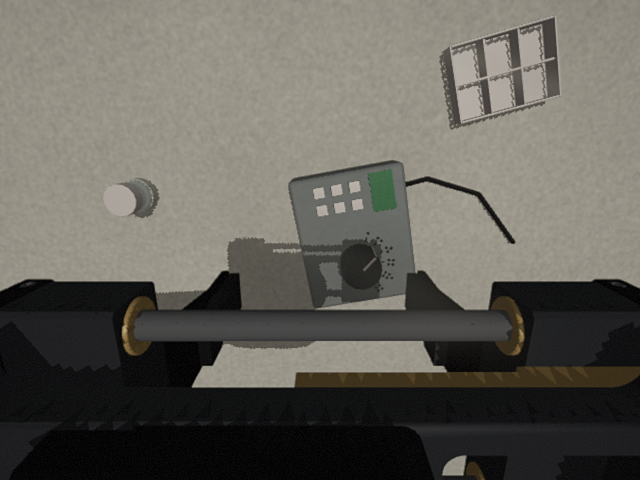

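The wrist view shows the dial at about (361,266), close to the (361,268) projected from the top-view estimate. The white line runs from (364,270) to (376,260), and the one-dot end is near (367,236).

```bash
cat > m3.py <<'E'
from h import *; import sys
n=sys.argv[1]; c=dict(np.load(f"pics/{n}.npz")); im=cv2.imread(f"pics/{n}.png")
u0,v0=proj(c,[.5426,-.3115,.079]); g=im.max(2); yy,xx=np.indices(g.shape); d=np.hypot(xx-u0,yy-v0)
m=((g<50)&(d<34)).astype(np.uint8); m=cv2.morphologyEx(m,cv2.MORPH_OPEN,np.ones((5,5)))
cs,_=cv2.findContours(m,0,2); q=max(cs,key=cv2.contourArea); (u,v),r=cv2.minEnclosingCircle(q); print("circ",u,v,r)
C=onplane(c,u,v,.075); print("dial",C.round(4),"r",np.linalg.norm(onplane(c,u+r,v,.075)-C))
w=(g>90)&(d<21); ys,xs=np.nonzero(w); pts=np.array([onplane(c,a,b,.079)[:2] for a,b in zip(xs,ys)]); cc=pts.mean(0)
D=np.linalg.svd(pts-cc)[2][0]; D*=np.sign(D@(cc-C[:2])); print("line ang",len(xs),np.degrees(np.arctan2(D[1],D[0])),"via centre",np.degrees(np.arctan2(*(cc-C[:2])[::-1])))
for p in[(290,183),(403,163),(414,294),(313,308)]: print(onplane(c,*p,.045).round(4))
E
python3 m3.py w1
```

```text
circ 360.92041015625 266.051025390625 22.832059860229492
dial [ 0.5431 -0.3105  0.075 ] r 0.02477752456896655
line ang 32 -18.784220359491766 via centre -12.0331145833006
[ 0.5191 -0.1971  0.045 ]
[ 0.6363 -0.2401  0.045 ]
[ 0.5789 -0.3862  0.045 ]
[ 0.4634 -0.3413  0.045 ]
```

Run:
```python
from h import *
c=dict(np.load("pics/w1.npz")); im=cv2.imread("pics/w1.png")
a,b=[onplane(c,*p,.079) for p in((363.5,270.5),(376,259.5))]; print(a,b,np.degrees(np.arctan2(*(b-a)[:2][::-1])))
s=im[240:292,335:395]; cv2.imwrite("pics/w1c.png",cv2.resize(s,None,fx=9,fy=9,interpolation=0))
print(im.max(2)[255:276:1,358:382])
```

```text
[ 0.54349288 -0.31483747  0.079     ] [ 0.56098113 -0.31040815  0.079     ] 14.212643092299768
[[ 40  39  39  37  39  40  38  38  33  37  39  38  38  37  38  34  40  77
   83  60  57  61  63  97]
 [ 41  38  42  39  37  41  37  41  41  39  38  39  37  37  37  35  36  48
   76  57  55  60  63  94]
 [ 40  40  44  40  37  38  41  39  39  40  39  40  37  35  32  43  66  60
   51  41  47  60  62  73]
 [ 39  40  40  43  42  44  39  39  39  39  38  38  39  34  39  69  96  97
   66  35  37  59  89  93]
 [ 38  42  42  38  38  42  41  41  39  38  39  38  38  41  69  96 107  88
   54  34  34  46  73  97]
 [ 41  41  41  41  40  40  40  40  42  40  42  39  41  68  96 106  87  57
   40  36  36  44  87 102]
 [ 39  40  39  40  41  43  42  40  42  37  37  38  70  97 105  85  58  39
   38  39  38  37  62  67]
 [ 41  43  42  40  40  41  39  42  39  38  38  60  94 103  87  59  39  38
   37  41  35  36  44  71]
 [ 42  43  40  40  42  40  42  43  39  41  60  94 104  87  57  41  38  38
   40  38  40  37  46  88]
 [ 40  40  43  39  40  40  40  38  38  60  92 104  86  59  40  40  37  39
   41  41  37  39  39 
[... 416 characters left out ...]
41  41  41  49  91 105  94  67  46  39  39  42  43  41  35  40  41
   43  40  40  41  39  40]
 [ 40  39  39  40  44  72  87  69  46  35  40  44  42  41  39  40  41  39
   40  43  39  41  37  43]
 [ 41  42  43  40  42  46  54  47  40  40  39  41  40  41  41  41  43  42
   41  41  44  41  39  49]
 [ 39  39  40  40  41  41  40  38  40  42  42  42  42  43  40  42  43  42
   42  42  39  39  40  59]
 [ 39  40  40  41  38  37  42  42  42  38  43  38  41  41  43  42  39  42
   41  41  42  42  43  72]
 [ 38  41  42  39  42  42  42  40  42  42  41  40  42  40  41  42  39  40
   42  40  43  39  42  74]
 [ 41  39  39  39  41  41  37  40  43  38  40  43  40  40  43  41  42  42
   43  42  42  41  43  65]]
```

View pics/w1c.png

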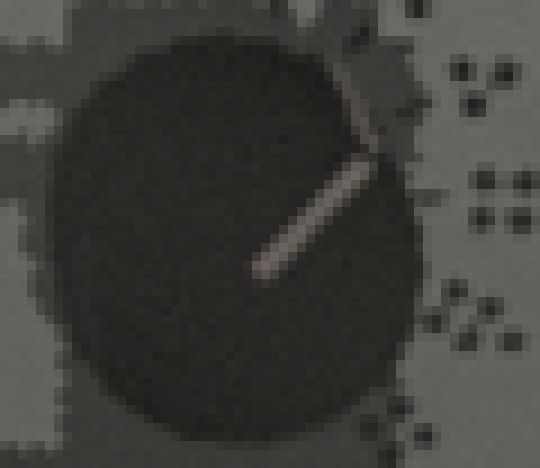

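The dial reads two dots: the line points about 18° in world and the box yaw is −20°. I'll move above the dial and descend.

Emit:
step_arm:
  moves:
    - [[-31,20,20],0]
    - [[-62,40,30],0]
    - [[-62,40,70],0]
    - [[-62,40,110],0]
    - [[-62,40,145],0]
    - [[-62,40,175],0]
    - [[-62,40,195],0]
    - [[-62,40,205],0]
    - [[-62,40,205],0]

```text
time_s: 3.67
eef_pos: [0.5424, -0.3114, 0.0514]
tcp_rot: [-2.715, -1.576, 0.001]
ft_force: [-1.2, 1.1, 0.7]
width: 0.0869
gripper_force: 0.0
```

Emit:
step_arm:
  moves:
    - [[0,0,0],0]
    - [[0,0,0],0]
    - [[0,0,0],0]
    - [[0,0,0],0]
    - [[0,0,0],0]
    - [[0,0,0],0]
  grip: -1
  squeeze: 25

```text
time_s: 4.17
eef_pos: [0.5424, -0.3138, 0.0532]
tcp_rot: [2.719, 1.573, 0.001]
ft_force: [0.0, 0.6, 0.6]
width: 0.0552
gripper_force: 0.0
```

Emit:
step_arm:
  moves:
    - [[0,0,0],0]
    - [[0,0,0],0]
    - [[0,0,0],0]
    - [[0,0,0],0]
    - [[0,0,0],0]
    - [[0,0,0],0]

```text
time_s: 4.67
eef_pos: [0.5425, -0.314, 0.0528]
tcp_rot: [2.718, 1.573, 0.001]
ft_force: [2.5, -0.4, -1.0]
width: 0.0436
gripper_force: 25.0
```

Emit:
step_arm:
  moves:
    - [[0,0,0],6]
    - [[0,0,0],13]
    - [[0,0,0],19]
    - [[0,0,0],26]
    - [[0,0,0],32]
    - [[0,0,0],39]
    - [[0,0,0],45]
    - [[0,0,0],51]
    - [[0,0,0],52]
    - [[0,0,0],52]

```text
time_s: 5.5
eef_pos: [0.5431, -0.3149, 0.0528]
tcp_rot: [3.131, 0.22, 0.003]
ft_force: [3.5, -3.0, -2.6]
width: 0.0436
gripper_force: 25.0
```

Emit:
step_arm:
  moves:
    - [[0,0,0],0]
    - [[0,0,0],0]
    - [[0,0,0],0]
    - [[0,0,0],0]
    - [[0,0,0],0]
    - [[0,0,0],0]
  grip: 1

```text
time_s: 6.0
eef_pos: [0.5418, -0.3135, 0.0525]
tcp_rot: [-3.133, -0.222, 0.0]
ft_force: [0.8, -0.1, 0.6]
width: 0.0756
gripper_force: 0.0
```

Emit:
step_arm:
  moves:
    - [[0,0,-40],0]
    - [[0,0,-80],0]
    - [[0,0,-120],0]
    - [[0,0,-160],0]
    - [[20,0,-190],0]
    - [[60,0,-210],0]
    - [[80,0,-210],0]
    - [[80,0,-210],0]

```text
time_s: 6.67
eef_pos: [0.6269, -0.2991, 0.263]
tcp_rot: [3.132, 0.233, 0.005]
ft_force: [-0.3, 1.6, -1.7]
width: 0.0869
gripper_force: 0.0
```

```bash
python3 w.py w2
python3 - <<'E'
from h import *
c=dict(np.load("pics/w2.npz")); im=cv2.imread("pics/w2.png")
u,v=map(int,proj(c,[.5425,-.314,.079])); print(u,v,robot.get_obs()["joint_positions"].round(2))
x0=max(0,u-50);y0=max(0,v-40); s=im[y0:y0+80,x0:x0+100]; print(x0,y0); cv2.imwrite("pics/w2c.png",cv2.resize(s,None,fx=7,fy=7,interpolation=0))
E
```

```text
[ 0.62374602 -0.30060796  0.26204073] [ 3.13290323e+00  2.28751161e-01 -3.36880118e-04] [ 0.70068579 -0.28823034  0.4244368 ]
[322.32640473 289.84305591]
324 290 [-0.24  0.55  1.01  1.3  -0.46  1.53 -0.71]
274 250
```

View pics/w2c.png

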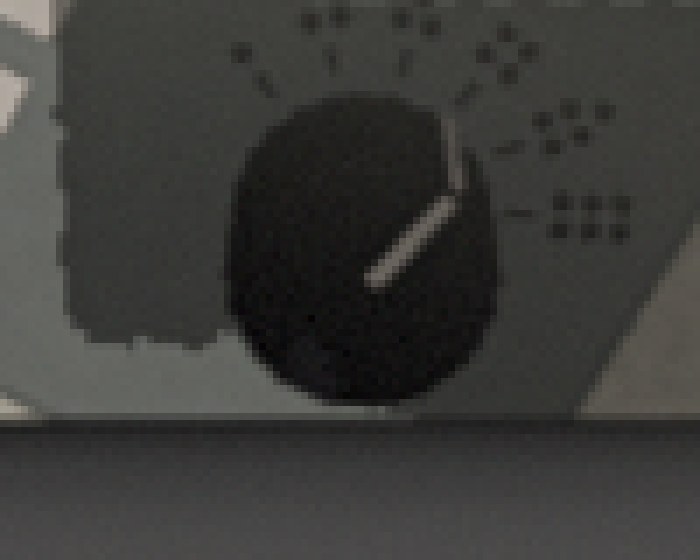

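The side line runs up to the four-dot tick at crop pixel (468,90). I'll check its angle, then measure the handle and pointers.

Run:
```python
from h import *
c=dict(np.load("pics/w2.npz"))
a,b=[onplane(c,274+x/7,250+y/7,.079) for x,y in((375,280),(455,202))]; d=b-a;print(a,b,np.degrees(np.arctan2(d[1],d[0])),"want -33")
# stage yaw from bar & arms in scene/top (long straight edges): rails
c=robot.camera("top"); im=c["image"]
g=im.min(2); 
print("stage corners", [onplane(c,*p,.036).round(4) for p in((260,222),(217,315),(148,175),(103,264))])
m=((im.max(2)>125)).astype(np.uint8); m[:,:205]=0; m[:,290:]=0; m[:225]=0; m[320:]=0
cv2.imwrite("pics/t2.png",np.hstack([cv2.resize(im[180:320,165:290],None,fx=4,fy=4,interpolation=2)]))
```

```text
[ 0.54328488 -0.31734086  0.079     ] [ 0.55847191 -0.32782882  0.079     ] -34.628436878917 want -33
stage corners [array([0.6247, 0.0929, 0.036 ]), array([0.4457, 0.1694, 0.036 ]), array([0.7158, 0.3151, 0.036 ]), array([0.54  , 0.3923, 0.036 ])]
```

View pics/t2.png

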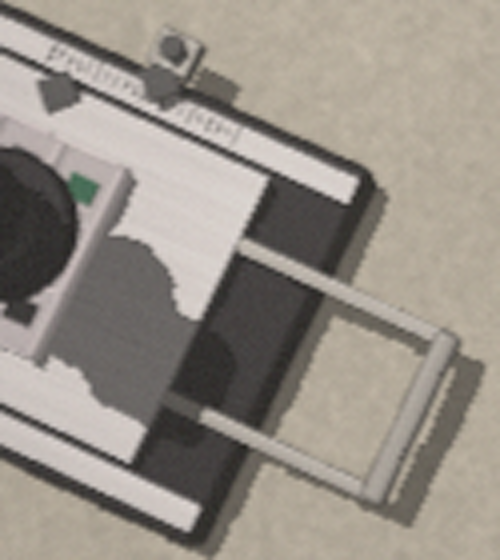

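```bash
cat > p.py <<'E'
from h import *
X=np.array([.3875,.9219,0]);Y=np.array([-.9219,.3875,0])
def meas(n="top"):
    c=robot.camera(n); im=c["image"]; return c,im
if __name__=="__main__":
    c,im=meas(); P=lambda u,v,z:onplane(c,u,v,z)
    print("bar",P(267.8,283.8,.053).round(4))
    g=im.max(2); print(g[195:212,172:216])
    for n,p in(("sp",(179.5,203)),("cl",(205,201.8))):
        w=P(*p,.052); print(n,w.round(4),(w@X).round(4),(w@Y).round(4))
E
python3 p.py
python3 - <<'E'
import sys; sys.path.insert(0,'.')
from h import *
c=robot.camera("scene"); im=c["image"]
u,v=proj(c,[.651,.22,.052]); print(u,v); u,v=int(u),int(v)
cv2.imwrite("pics/s2.png",cv2.resize(im[v-30:v+30,u-45:u+45],None,fx=8,fy=8,interpolation=2)); print(u-45,v-30)
E
```

```text
bar [0.5048 0.0728 0.053 ]
[[ 61  75 155 190 186 197 204 203 208 191 158 185 182 186 206 190 194 186
  138 117 101  76  73  67  64  67 111 156 173 164 151 158 169 179 175 141
   93  84 109 164 158 104  83 148]
 [106  84  66  79 154 188 200 206 206 192 197 207 178 186 196 182 200 191
  177 195 172 124 105  85  71  67  58  70 109 151 133  95 108 146 182 178
  146 123 158 179 138  82 115 150]
 [187 144 119  96  66  69 146 189 195 179 189 207 176 182 184 189 205 184
  191 202 200 207 182 134 108  83  70  78  82  91 101 101 102 103 101 122
  164 187 190 162 106  82 133 140]
 [205 208 205 163 106  85  83  90 102  90 157 200 208 211 199 199 193 180
  201 183 187 204 202 204 184 141 111  98 100 100 101  99 103 100 101 103
  119 152 172 135  83 115 118 103]
 [205 202 193 177 154 124  99  97 102 101 106 163 192 201 208 208 182 189
  203 183 194 194 183 201 199 201 187 146 113 100 101 101 103 101 102 101
   92  88 106  93  79 137 138 108]
 [207 194 145  99 101  97  98 102  99  99  91  73  74 154 193 201 196 198
  195 200 205 181 189 210 174 182 203 203 163 103 101 101  99  98 100  99
   97 101 
[... 1465 characters left out ...]
93 210 177 184 194 196]
 [207 203 210 210 208 209 206 208 207 208 204 205 205 207 205 208 205 207
  207 207 211 213 212 209 212 212 195 153 125 103  78  72 124 175 196 208
  212 211 209 190 178 196 178 187]
 [203 201 201 205 209 207 211 205 210 206 207 207 205 208 205 206 203 203
  204 205 205 208 211 211 214 211 211 211 213 176 127 106  80  73 120 175
  197 206 213 186 189 212 185 190]
 [196 203 208 207 204 205 210 211 212 208 211 207 209 208 209 210 207 207
  207 208 207 207 208 207 211 214 213 211 213 212 215 189 142 108  82  73
  103 167 198 205 211 213 209 213]]
sp [0.6573 0.2461 0.052 ] 0.4816 -0.5106
cl [0.6601 0.1973 0.052 ] 0.4377 -0.5321
408.5249646046216 191.72394602208868
363 161
```

View pics/s2.png

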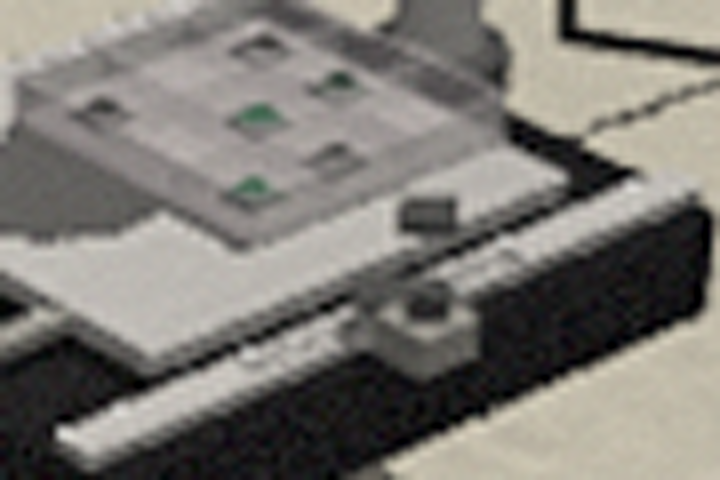

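The dial line measures −34.6° against −33° for four dots, so the dial is set. The pointer and clamp tip are about 44 mm apart, within the stated 40–75 mm. Next I'll go above the handle.

Emit:
step_arm:
  moves:
    - [[-62,-384,0],31]
    - [[-62,-384,0],31]
    - [[-62,-384,0],31]
    - [[-62,-384,0],31]
    - [[-62,-384,0],31]
    - [[-62,-384,0],31]
    - [[-62,-384,0],31]
    - [[-62,-384,0],31]
    - [[-62,-384,0],31]
    - [[-62,-384,0],31]
  grip: 0.3

```text
time_s: 7.7
eef_pos: [0.5028, 0.0737, 0.2617]
tcp_rot: [-3.077, 0.614, 0.005]
ft_force: [0.1, 0.7, -1.0]
width: 0.0563
gripper_force: 0.0
```

Emit:
step_arm:
  moves:
    - [[0,0,30],0]
    - [[0,0,60],0]
    - [[0,0,60],0]

```text
time_s: 7.95
eef_pos: [0.5009, 0.0682, 0.1975]
tcp_rot: [3.076, -0.622, -0.014]
ft_force: [-1.2, -0.5, 0.9]
width: 0.0566
gripper_force: 0.0
```

Run:
```python
from h import *
o=robot.get_obs(); print(o["joint_positions"].round(2),o["width"])
c=robot.camera("wrist"); im=c["image"]; Rm=R.from_rotvec(o["tcp_rot"]).as_matrix()
print(o["eef_pos"],Rm.round(3)); 
for n in("wrist","top"):
    c=robot.camera(n) ; im=c["image"].copy()
    for q in([.506,.070,.053],[.66,.197,.052],[.657,.246,.052]): print(n,proj(c,q).round(1))
    cv2.imwrite(f"pics/{n}3.png",im)
a=cv2.imread("pics/wrist3.png"); b=cv2.imread("pics/top3.png")[180:320,165:290]
cv2.imwrite("pics/c3.png",np.vstack([cv2.resize(a,(400,300)),cv2.resize(b,(400,300))]))
np.savez("pics/wrist3",**{k:v for k,v in robot.camera("wrist").items() if k!="image"})
```

```text
[-1.28  0.02  1.13  1.86 -0.02  1.28 -2.12] 0.05662982798035404
[0.500917   0.06815152 0.1974512 ] [[ 0.921 -0.389 -0.009]
 [-0.389 -0.921 -0.002]
 [-0.008  0.005 -1.   ]]
wrist [318.2 220.2]
wrist [113.6 116.4]
wrist [ 68.1 142.6]
top [269.3 283.2]
top [205.1 201.9]
top [179.5 203.2]
```

View pics/c3.png

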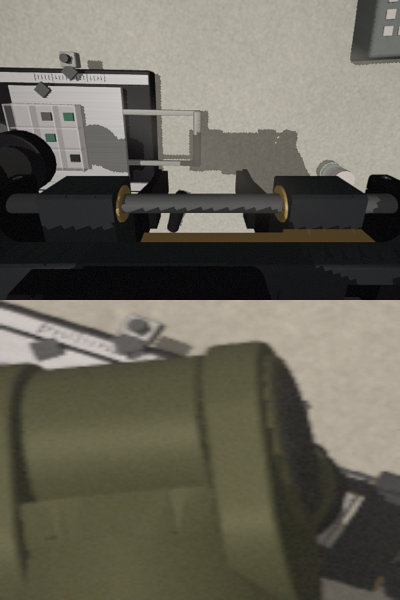

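The wrist view (upper half) shows the handle bar at full-image (314,224), the clamp point at about (112,115) and the pointer at about (67,144). All three match their projections. Next: descend and grasp.

Emit:
step_arm:
  moves:
    - [[2,-2,40],0]
    - [[4,-4,80],0]
    - [[4,-4,110],0]
    - [[4,-4,135],0]
    - [[4,-4,155],0]
    - [[4,-4,166],0]
    - [[4,-4,170],0]
    - [[4,-4,170],0]

```text
time_s: 8.82
eef_pos: [0.5116, 0.071, 0.0331]
tcp_rot: [-3.079, 0.624, -0.001]
ft_force: [0.9, -0.1, -0.3]
width: 0.0567
gripper_force: 0.0
```

Emit:
step_arm:
  moves:
    - [[0,0,0],0]
    - [[0,0,0],0]
    - [[0,0,0],0]
    - [[0,0,0],0]
    - [[0,0,0],0]
    - [[0,0,0],0]
    - [[0,0,0],0]
    - [[0,0,0],0]
    - [[0,0,0],0]
  grip: -1
  squeeze: 45

```text
time_s: 9.57
eef_pos: [0.5111, 0.0715, 0.0327]
tcp_rot: [-3.078, 0.625, -0.0]
ft_force: [0.6, 1.1, 0.3]
width: 0.0112
gripper_force: 45.0
```

Emit:
step_arm:
  moves:
    - [[0,4,0],0]
    - [[0,9,0],0]
    - [[0,14,0],0]
    - [[0,19,0],0]
    - [[0,24,0],0]
    - [[0,29,0],0]
    - [[0,34,0],0]
    - [[0,37,0],0]
    - [[0,38,0],0]
    - [[0,38,0],0]

```text
time_s: 10.4
eef_pos: [0.4964, 0.0385, 0.0327]
tcp_rot: [-3.075, 0.622, 0.0]
ft_force: [1.2, 6.0, -1.9]
width: 0.0118
gripper_force: 45.0
```

Emit:
step_arm:
  moves:
    - [[0,0,0],0]
    - [[0,0,0],0]
    - [[0,0,0],0]

```text
time_s: 10.65
eef_pos: [0.4965, 0.0387, 0.0327]
tcp_rot: [-3.076, 0.622, 0.0]
ft_force: [1.8, 6.3, -0.9]
width: 0.0114
gripper_force: 45.0
```

```bash
cat > q.py <<'E'
from h import *; import sys
o=robot.get_obs(); print(o["eef_pos"],o["ft_force"],o["joint_positions"].round(2))
for n in("wrist","top","scene"):
    c=robot.camera(n); cv2.imwrite(f"pics/{sys.argv[1]}_{n}.png",c["image"]); np.savez(f"pics/{sys.argv[1]}_{n}",**{k:v for k,v in c.items() if k!="image"})
    print(n,proj(c,[.66,.197,.052]))
c=lambda n:cv2.imread(f"pics/{sys.argv[1]}_{n}.png")
def crop(n,w):
    k=dict(np.load(f"pics/{sys.argv[1]}_{n}.npz")); u,v=proj(k,[.656,.2,.052]).astype(int); u=max(u,w);v=max(v,w*3//4); print(n,u-w,v-w*3//4)
    return cv2.resize(c(n)[v-w*3//4:v+w*3//4,u-w:u+w],(400,300),interpolation=2)
cv2.imwrite("pics/%s.png"%sys.argv[1],np.vstack([np.hstack([crop("wrist",60),crop("top",24)]),np.hstack([crop("scene",28),cv2.resize(c("wrist"),(400,300))])]))
E
python3 q.py q1
```

```text
[0.49645943 0.03869575 0.03267961] [ 1.80358485  6.28876275 -0.93090067] [-1.06  0.31  1.06  2.06 -0.34  0.95 -1.8 ]
wrist [-205.47405609  103.76647873]
top [205.13497961 201.86130936]
scene [408.57605606 197.19779611]
wrist 0 71
top 179 185
scene 379 175
```

View pics/q1.png

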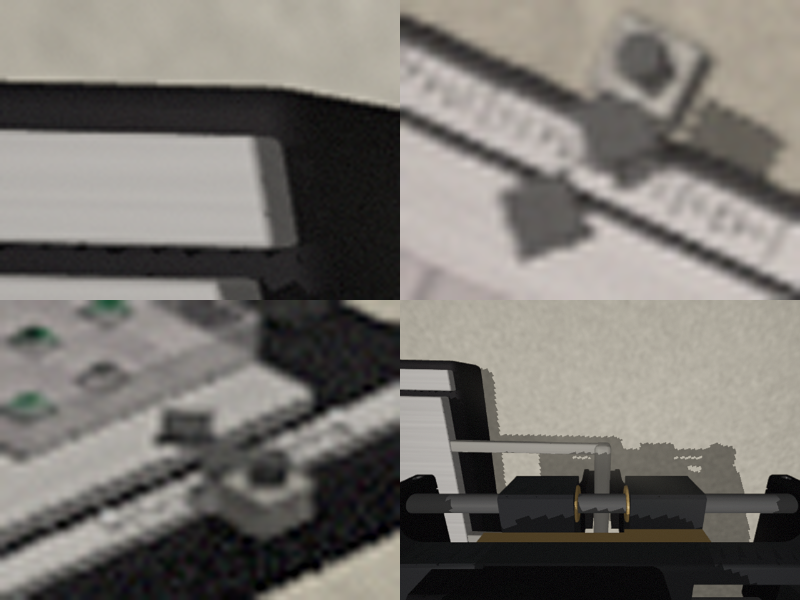

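The top view crop (upper right) is unobstructed. The slide pointer is at about px (196.5,211), with its tip near (199,206). The clamp point centre is at about (205.4,201), so roughly 7–10 mm remain. I'll refine that numerically from pixel masks.

```bash
cat > r.py <<'E'
from h import *; import sys
c=robot.camera("top"); f=c["image"].astype(float)
for _ in range(3): f+=robot.camera("top")["image"]
g=(f/4).max(2)
print(g[194:218,188:214].round().astype(int))
E
python3 r.py
```

```text
[[134 104  82  69  65  62  58  64 104 141 160 169 174 158 156 166 168 152
  116  83  71  67  73 103 146 128]
 [184 174 130 109  94  70  67  64  60  64 108 148 164 155 144 150 160 170
  168 132  87  80 102 156 154  98]
 [189 180 170 186 164 119 100  78  67  64  60  66 105 144 126  88 102 140
  172 171 136 115 154 169 130  77]
 [198 173 180 192 190 194 172 132 100  78  68  72  76  90  95  95  96  96
   97 115 156 176 182 153  97  79]
 [182 173 190 174 178 195 191 192 174 134 104  94  96  95  95  95  96  96
   98  98 114 144 161 130  77 109]
 [175 178 197 176 182 185 173 189 191 191 176 138 108  94  96  95  96  96
   97  98  88  85 103  92  78 130]
 [187 187 186 188 197 173 181 198 169 175 192 193 155  98  96  96  96  97
   96  98  92  94  94  89 114 114]
 [182 190 197 197 188 177 190 185 150 172 174 178 164 110  94  96  96  95
   95  97  97  79  63 104 145 130]
 [ 75 144 182 189 194 198 198 186 190 196 166 173 176 122  95  96  96  96
   95  93  94  81  61  51  62  74]
 [ 93  69  75 120 166 187 195 198 197 186 153 169 166 121  96  96  92  92
   92  83  77  70  55  54  54  55]
 [161 118 
[... 816 characters left out ...]
77 132 102
   81  69  99 160 188 194 202 202]
 [196 195 196 176 128  93  94  93  96  95  95  95  82  87 165 200 202 178
  138 104  82  70  84 152 185 195]
 [196 196 195 196 156  99  93  94  93  92  90  86 102 121 172 202 202 200
  200 182 140 106  85  63  72 147]
 [199 198 196 198 171 120  90  89  95 108 115 122 170 199 200 203 204 202
  200 200 202 183 144 117  94  67]
 [200 200 198 199 178 123  99 114 146 185 196 196 196 198 197 198 200 201
  203 201 201 201 202 200 165 120]
 [197 200 200 200 201 163 170 197 198 198 199 197 196 198 196 198 197 198
  198 202 202 201 200 202 202 202]
 [198 197 198 200 200 202 200 199 199 200 199 200 199 196 198 199 197 196
  197 198 200 202 203 204 204 202]]
```

Run:
```python
from h import *
from p import X,Y
c=robot.camera("top"); P=lambda u,v:onplane(c,u,v,.052)
s=P(195.9,210.3)
s0=P(179.1,203.0)
for d in((7.9,-10.1),(8.7,-10.1),(9,-10),(8.3,-9.7)):
    w=P(195.9+d[0],210.3+d[1])-s; print(d,(w@X*1e3).round(2),(w@Y*1e3).round(2))
w=s-s0; print("moved",w@X*1e3,w@Y*1e3)
# stage axis from moving pointer & rail corners
print("front corners", [P(*p) for p in((260,222),(217,315))])
o=robot.get_obs();print(o["eef_pos"])
```

```text
(7.9, -10.1) -5.53 -23.81
(8.7, -10.1) -6.94 -24.42
(9, -10) -7.55 -24.47
(8.3, -9.7) -6.57 -23.4
moved -35.66601170188595 0.0606304705754533
front corners [array([0.62202441, 0.09078432, 0.052     ]), array([0.44572021, 0.16612494, 0.052     ])]
[0.49647524 0.03870329 0.03268832]
```

Emit:
step_arm:
  moves:
    - [[0,2,0],0]
    - [[0,4,0],0]
    - [[0,6,0],0]
    - [[0,7,0],0]
    - [[0,7,0],0]
    - [[0,7,0],0]

```text
time_s: 11.55
eef_pos: [0.4937, 0.0325, 0.0327]
tcp_rot: [-3.075, 0.622, 0.0]
ft_force: [0.6, 6.7, -1.6]
width: 0.0118
gripper_force: 45.0
```

```bash
python3 r.py
python3 - <<'E'
from h import *
from p import X
p=robot.get_obs()["eef_pos"]; print((np.array([.5111,.0715,0])-p)@X)
E
```

```text
[[134 104  81  70  66  61  57  64 103 143 160 170 172 158 153 165 169 151
  114  84  70  67  74 101 145 128]
 [184 172 130 110  95  72  64  63  58  65 108 148 164 154 142 149 158 170
  167 130  85  81 101 155 154 100]
 [189 181 170 186 164 120  98  77  66  64  59  64 104 144 126  87 103 140
  172 170 137 115 154 170 129  77]
 [196 173 180 191 189 194 172 130 100  80  67  72  74  89  96  94  95  96
   97 115 157 175 180 153  98  78]
 [182 172 191 172 178 195 189 192 173 134 103  94  94  96  96  94  96  96
   98  98 113 145 162 129  78 108]
 [174 179 195 176 183 183 174 188 190 192 175 138 108  94  95  95  96  95
   98  96  89  87 100  91  78 131]
 [186 187 186 187 196 173 181 198 167 174 193 192 154  98  93  96  96  95
   96  98  91  94  94  90 115 116]
 [182 191 197 196 188 176 188 186 150 173 174 178 164 110  94  94  94  95
   94  96  97  80  63 104 144 129]
 [ 75 143 182 188 196 197 196 187 190 196 168 176 175 123  94  94  96  95
   93  94  91  81  60  52  61  74]
 [ 91  70  76 120 166 187 194 198 198 187 154 167 166 119  98  96  94  90
   90  84  76  68  57  52  55  57]
 [160 116 
[... 836 characters left out ...]
  98 160 186 195 200 201]
 [195 195 195 194 194 194 168 120  94  94  94  95  94  96  96  95 165 176
  132 104  81  70  86 154 186 194]
 [195 195 195 196 195 196 174 126  93  94  95  95  96  97  96  84 147 192
  200 181 139 107  84  62  77 147]
 [198 196 194 195 199 196 196 156 100  94  95  94  92  92  91  84  79 161
  201 200 202 183 143 118  94  65]
 [198 198 197 197 195 196 195 172 120  93  92  92  88  80  80  99 120 174
  202 202 200 200 200 200 162 120]
 [195 199 200 200 199 198 198 177 128  92 106 118 101 110 128 160 192 198
  198 202 202 202 201 201 201 204]
 [195 194 194 198 198 200 200 198 163 118 168 199 165 172 196 197 198 198
  196 197 200 201 202 203 201 201]]
0.04264062158827891
```

```bash
python3 -c "
from plant import robot
o=robot.get_obs(); print(o['eef_pos'],o['width'],o['gripper_force']); print(robot.close_job())"
```

```text
[0.49373253 0.03254705 0.03268727] 0.011836487294924699 44.98599171638489
the job is handed in; nothing more can be done
None
```

I turned the dial to four dots, pulled the slide about 43 mm so its pointer lines up with the clamp (within about 1 mm by my top-camera measurement), and handed in at about 12 s with the gripper still holding the handle; the result of the judging was not reported.

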